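# Load the bench mixer and hold its drive tensioner back

## Robot

A 6-joint arm with a two-finger parallel gripper is mounted at the origin on the work surface. World frame = base frame: x ahead of the robot, y to its left, z up, the work surface at z = 0. Lengths are in mm, angles in rad, forces in N, time in s.
With the tool pointing down it reaches from about 350 to 875 mm from the base axis. Payload 4.2 kg.
Tool frame: the origin (TCP) lies on the mounting face of the last link; the fingertips stand 173 mm ahead of it and the grasp point (between the pads) lies 155 mm ahead of it; z points along the fingers, y is the direction in which the jaws open and shut (so a half turn about z gives the same grasp; the last joint's range is limited). The gripper opens to 85 mm and grips with 20 to 120 N. Pads are 22 mm wide; open, the fingers measure 114 mm over their backs; the gripper's body (76 mm by 85 mm) begins 54 mm behind the grasp point. The pads swing forward as they close: fully open they stand 13 mm farther back than shut.
Start: joints at [1.426, 0.385, 0.008, 0, -1.194, -0.259], TCP at [245.539, 574.727, 404.712] pointing down, gripper open.
Joint ranges: [-3.14, 3.14], [-1.21, 2.06], [-1.07, 1.41], [-3.16, 2.05], [-2.99, -0.16], [-3.1, 3.1]. Speed limits (rad/s): [2.79, 2.79, 3.14, 3.14, 3.14, 3.14].

## Interface

Orientations are given as a unit quaternion [x, y, z, w].
In Python, from bench import arm gives the robot as it stands.
- The arm moves only by the shell command python3 -m jog 'ROWS' [OPENING]. ROWS is JSON, a list that holds one entry, the list of rows, each a list of 4 numbers: the shift along the tool's x, y, z in mm, then the turn about the tool's z in degrees. In form: [[[x, y, z, spin], ...]]. A call has exactly 5 rows; each row is the pose to reach, as a shift and turn from the pose measured when the call began, along the tool's axes at that moment; what a row does not reach only later rows make up. A row lasts 1/8 s, in which the tool goes at most 62.5 mm and 10.7 degrees, less where a joint would pass 70% of its speed; a pose out of reach is approached as far as the arm can. A call with a gripper value outside its range is refused whole. OPENING is the finger opening in mm, from 0 to 85.4, set as the call begins (- or left out, the last holds). The fingers move at their own pace and stop on an object; the grip force is fixed at half the most. Time passes only in rows, so rows that repeat a pose let the fingers close, or fill a call up. It gives the time, the measured TCP pose, the force and the opening at its end, in the units of the state.
- arm.read_state(): the state, without advancing time (a new reading comes with each control period).
- arm.get_image(name): name is "scene" or "top"; returns (picture, depth): 480x640x3 uint8, blue, green, red; 480x640 float32, mm along the optical axis (not along the pixel's ray), 0 where there is no reading.
- arm.camera_params(name): a dict with "mtx" (3x3 intrinsics, pixels), "R" (3x3) and "t" (3): a world point X has camera coordinates R X + t. Camera axes: x right, y down, z forward; pixel columns grow to the right and rows downward; lengths in mm; the calibration is good to about 2 mm. A picture is of the moment at which its call begins. camera_params takes no time and is no camera call.
- arm.job_done(): hands the job in, once; it reports no verdict.
The state is a dict: "clock": time; "joints": joint angles; "joint_vel": joint speeds; "joint_efforts": joint torques, N m; "position": TCP position; "ee_rot": TCP orientation; "contact_force": force on the tool from outside, world axes, zero at the start; "wrist_torque": the same for the moment, N m; "gripper_width": finger opening in mm.
Only numpy, scipy, OpenCV 4.12 (cv2) and the standard library are available. Lean on these libraries where they do the work, as an engineer would, in place of code of your own. Each camera call takes 0.05 s, during which the arm holds its last target.

## Task

Push the carton of bottles along the mixer's roller track, without lifting it, until it sits fully home against the stop at the end of the bay. Then push the drive head's sprung tensioner arm back by its post until it has clicked past its ratchet pawl, and hold it compressed well beyond the click, off the pawl but short of its end stop, so that a colleague can fit the locking pin: finish while still holding it there. Leave the glassware and other things around the machine alone.

Things in the scene. Friction and masses are not known exactly. Their poses are not given: they have to be found in the camera images.
- carton: Open-topped cardboard carton packed with six small bottles, 100 (x) x 110 (y) x 80 (z) mm, 0.3 to 0.65 kg; the bottle caps stay below its rim. Origin: centre of its underside. It starts on the roller track with its y axis nearly along the track; it is pushed along +y. Treat it as a solid block.
- mixer: Roller track with a bay at its end, fixed to the bench. Origin: on the bench under the track's middle line; y runs along the track to the bay, x across. 14 free steel rollers, tops 45 mm high, y = -245 to 113 mm. Side frames 116 mm apart inside, 60 mm high. Bay, y = 20 to 115: cheeks 106 mm apart, 90 mm high, flared lead-ins from y = -20; end stop plate 110 mm high, face at y = 115.
- bay_home (a point): Where the carton's origin lies when it is fully home against the end stop (axes as the mixer's; at mixer x 0, y +60, z 45 mm).
- drive: Drive head: grey block 165 x 155 x 40 mm (x, y, z) fixed beyond the bay's end stop, axes parallel to the mixer's. Origin: on the bench, 18 mm to the -x side of the block's middle. On top: rubber drive wheel on the robot's side, the tensioner arm whose idler leans on it, the brass pawl behind the pivot. Only the tensioner post and pivot pin (78 mm) stand above 75 mm.
- tensioner_post (a point): Centre of the top of the black round post on the free end of the steel tensioner arm: 22 mm diameter, 55 to 115 mm above the bench, 100 mm from the pivot axis. At rest the arm points from the pivot along the drive's +y; the post is pushed 'back' towards the drive's +x (away from the robot), on a circle about the pivot.
- tensioner_pivot (a point): Point on the arm's upright pivot axis, 115 mm above the bench, level with the post's top.
- tensioner (a joint): Arm angle: 0 at rest, grows as the post is pushed back (clockwise from above), end stop 0.70 rad. Spring: 4 N at the post at rest, 11 N at the end stop. Its tooth first lifts the pawl (1 to 3 N more); at 0.28 to 0.36 the pawl drops behind it: the click. Let go, the arm falls back onto the pawl at about 0.34. Held clear of pawl and end stop it reads 0.38 to 0.67.
- pawl (a joint): The brass pawl slider behind the pivot, spring-loaded towards it: 0 m when it is down (before the tooth, and again after the click), up to about 0.008 m while it rides on the tooth.
- beaker: Glass beaker, 80 mm wide and 110 mm high, beyond the track; bystander.
- small_beaker: Small glass beaker, 50 mm wide and 55 mm high, on the robot's side of the bay; bystander.
- bottle: White bottle, 56 mm wide and 120 mm high, beyond the bay; bystander.
- jar: Low amber jar with a black lid, 64 mm wide and 60 mm high, on the robot's side of the track; bystander.
- spatula: Flat steel lab spatula, 172 mm long, 16 mm wide, lying beyond the track; bystander.
- rack: Wooden test-tube rack with five tubes, 50 x 160 mm, 110 mm high, beyond the drive head; bystander.
Mind the look-alikes: they are no part of the job. Leave any black or yellow look-alike of the carton alone.

How it is judged (in metres and radians):
On the way, in this order (a step that is already met when the one before it is completed fails the run):
1. the carton sits fully home in the bay, the tensioner arm not yet pushed back (y of carton in the frame of bay_home above -0.008 m and x of carton in the frame of bay_home between -0.008 and 0.008 m and z of carton in the frame of bay_home between -0.006 and 0.006 m and angle between the y axis of carton and the y axis of bay_home, either way round below 0.08 rad and value of joint tensioner below 0.2 rad), for 0.2 s.
2. the tensioner arm has been pushed past the click and is held there by the robot (value of joint tensioner between 0.38 and 0.67 rad and value of joint pawl below 0.002 m and (contact force between tensioner and the fingers above 2 N or contact force between tensioner and the arm above 2 N)), for 0.2 s.
At the end, for the whole second after the job is handed in: The carton stands on the rollers within 8 mm of fully home and square (0.08 rad) in the bay; the robot holds the tensioner arm still with at least 2 N between 0.38 and 0.67 rad, past the click (pawl down, within 2 mm) and short of the end stop, and goes on holding (all of step 2 and y of carton in the frame of bay_home above -0.008 m and x of carton in the frame of bay_home between -0.008 and 0.008 m and z of carton in the frame of bay_home between -0.006 and 0.006 m and angle between the y axis of carton and the y axis of bay_home, either way round below 0.08 rad and velocity of joint tensioner between -0.1 and 0.1 rad/s and linear speed of carton below 0.02 m/s); the arm keeps its last pose, push and grip.
It fails at once if the carton is lifted off the rollers or tipped (height (world z) of carton above 0.065 m or height (world z) of carton below 0.035 m or angle between carton's own z axis and vertical above 0.3 rad).
It fails at once if a bystander is knocked or moved more than 30 mm (distance of any of beaker, small_beaker, bottle, jar, spatula, rack from where it was at the start of the episode above 0.03 m).
It also fails if it takes over 48 s, if anything falls off the work surface, if the arm or the gripper's body presses on something with over 40 N, if the wrist force passes 120 N, or if a joint passes its speed limit or range.

## Working session

There is one attempt and no reset: what is moved stays moved. The work goes in short steps, Python scripts to look and compute and a shell command to move; the robot and the scene stay as the last step left them, time stands still between calls to the robot, and variables do not carry over. Pictures are saved under pics/ and viewed, and the job is handed in when it is done.

```bash
mkdir -p pics; ls
python3 - <<'E'
from bench import arm
import cv2,numpy as np
s=arm.read_state()
for k in s: print(k,np.round(s[k],3))
for n in("scene","top"):
    im,d=arm.get_image(n); cv2.imwrite(f"pics/{n}0.png",im); np.savez(f"pics/{n}0.npz",im=im,d=d)
    p=arm.camera_params(n); print(n,p)
E
```

```text
pics
clock 0.0
joints [ 1.426e+00  3.860e-01  7.000e-03 -1.000e-03 -1.194e+00 -2.590e-01]
joint_vel [-0.     0.002 -0.     0.001 -0.002  0.   ]
joint_efforts [-0.0000e+00 -3.9229e+01  1.8839e+01  4.1860e+00 -5.0000e-03  0.0000e+00]
position [245.463 574.558 403.633]
ee_rot [ 0.98  -0.201 -0.     0.001]
contact_force [ 0.138 -0.489 -0.465]
wrist_torque [-0.038 -0.005 -0.011]
gripper_width 85.564
scene {'mtx': array([[435.21408377,   0.        , 320.99941575],
       [  0.        , 435.21408377, 237.33872961],
       [  0.        ,   0.        ,   1.        ]]), 'R': array([[ 0.38284266,  0.92381177,  0.00182028],
       [ 0.56907593, -0.23428127, -0.78820357],
       [-0.72772528,  0.30279383, -0.61541191]]), 't': array([-176.1085756 , -241.19422443, 1424.43164138])}
top {'mtx': array([[525.98707116,   0.        , 324.46370993],
       [  0.        , 525.98707116, 239.58648248],
       [  0.        ,   0.        ,   1.        ]]), 'R': array([[ 0.01245423, -0.9998922 , -0.00777698],
       [-0.99154273, -0.01134469, -0.12928388],
       [ 0.12918172,  0.00932134, -0.99157713]]), 't': array([  -6.15441054,  523.37236464, 1062.272996  ])}
```

View pics/scene0.png

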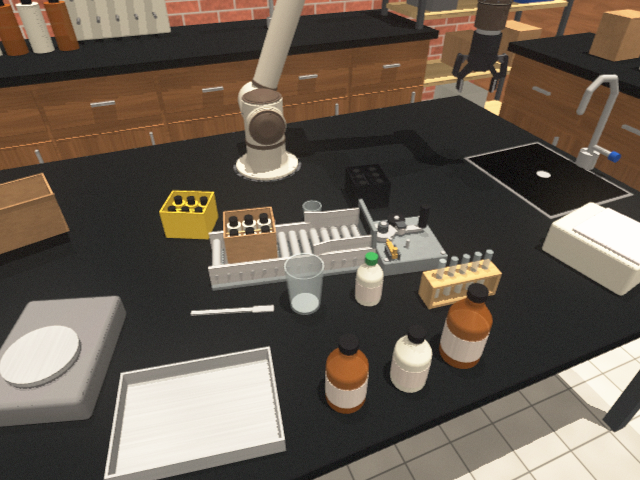

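View pics/top0.png

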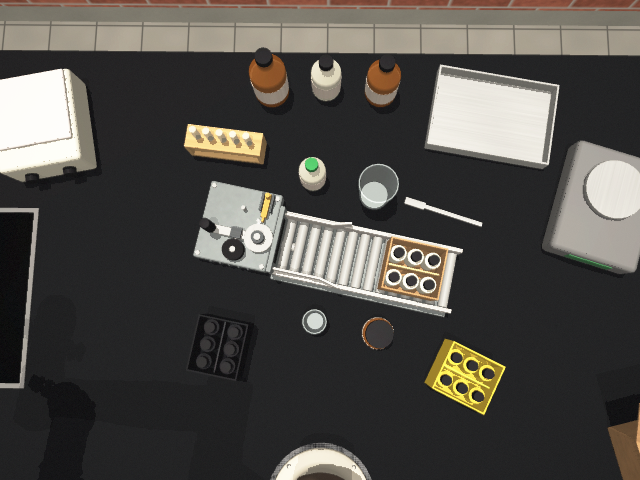

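The brown carton on the track, top (415,268), fits the description. The black one at (220,347) and the yellow one at (467,377) are look-alikes off the track. I'll confirm with an enlarged crop.

Run:
```python
import cv2,numpy as np
im=np.load("pics/top0.npz")["im"]
c=im[170:325,180:480]; cv2.imwrite("pics/c1.png",cv2.resize(c,None,fx=2.6,fy=2.6,interpolation=cv2.INTER_CUBIC))
c=im[175:280,190:290]; cv2.imwrite("pics/c2.png",cv2.resize(c,None,fx=5.5,fy=5.5,interpolation=cv2.INTER_CUBIC))
```

```text
(no output)
```

View pics/c1.png

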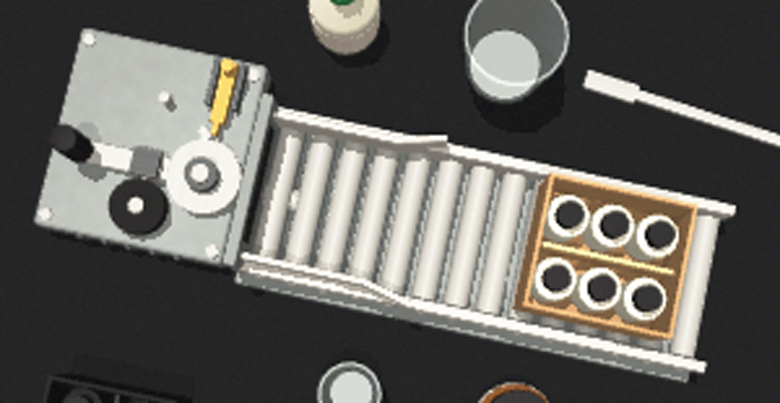

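View pics/c2.png

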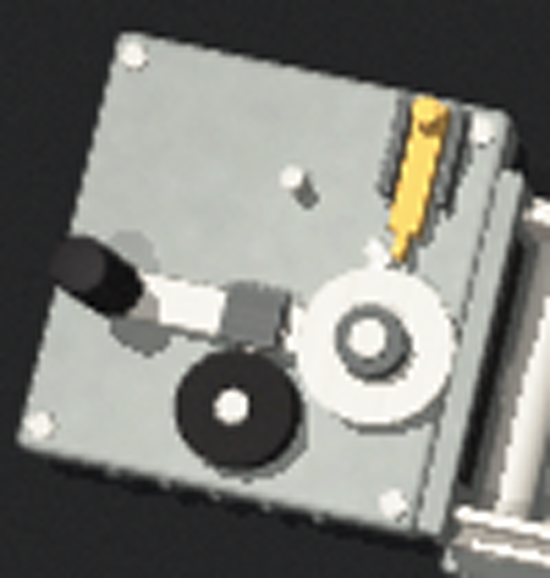

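The crop confirms it: an open brown carton with six bottles sits on the rollers. The drive head shows the white pivot cap at about (256,236) and the black post top at about (205,222). Next I'll turn these into positions.

```bash
cat > h.py <<'E'
import cv2,numpy as np
from bench import arm
P={n:arm.camera_params(n) for n in("scene","top")}
def ray(n,u,v,z):
    p=P[n];d=p["R"].T@np.linalg.inv(p["mtx"])@[u,v,1];c=-p["R"].T@p["t"]
    return c+d*(z-c[2])/d[2]
def proj(n,X):
    p=P[n];q=p["mtx"]@(p["R"]@np.asarray(X,float)+p["t"]);return q[:2]/q[2]
E
python3 - <<'E'
from h import *
f=lambda x,y:(x/2.6+180,y/2.6+170)
g=lambda x,y:(x/5.5+190,y/5.5+175)
def L(n,u,z): 
    p=ray("top",*u,z);print(n,p.round(1));return p
a=L("frU1",f(450,145),60);b=L("frU2",f(735,207),60);print(np.degrees(np.arctan2(*(a-b)[:2])))
a=L("frL1",f(405,297),60);b=L("frL2",f(705,367),60);print(np.degrees(np.arctan2(*(a-b)[:2])))
im=np.load("pics/top0.npz")["im"]; d=np.load("pics/top0.npz")["d"]
hsv=cv2.cvtColor(im,cv2.COLOR_BGR2HSV)
m=((hsv[...,0]>8)&(hsv[...,0]<20)&(hsv[...,1]>90)).astype(np.uint8)
m[:,:370]=0;m[:230]=0;m[310:]=0;m[:,460:]=0
pts=np.argwhere(m)[:,::-1]
# back-project via depth; keep rim points
p=P["top"];uv=np.c_[pts,np.ones(len(pts))];dd=d[pts[:,1],pts[:,0]]
X=((np.linalg.inv(p["mtx"])@uv.T)*dd-p["t"][:,None]).T@p["R"]
print(len(X),np.percentile(X[:,2],[1,10,50,90,99]).round(1))
r=X[(X[:,2]>115)&(X[:,2]<135)]
print(len(r),cv2.minAreaRect(r[:,:2].astype(np.float32)))
print(cv2.boxPoints(cv2.minAreaRect(r[:,:2].astype(np.float32))))
c=[L("dr"+str(i),g(*q),40) for i,q in enumerate([(125,35),(512,118),(440,535),(22,442)])]
print("mid",sum(c)/4, np.degrees(np.arctan2(*(c[0]-c[1])[:2])),np.degrees(np.arctan2(*(c[3]-c[2])[:2])),np.linalg.norm(c[0]-c[1]),np.linalg.norm(c[1]-c[2]))
pv=L("pivot",g(365,337),78);po=L("post",g(83,262),115)
print(np.linalg.norm((pv-po)[:2]),np.degrees(np.arctan2(*(po-pv)[:2])))
E
```

```text
frU1 [549.1 -58.2  60. ]
frU2 [ 502.7 -280.3   60. ]
11.791627606433588
frL1 [429.7 -24.   60. ]
frL2 [ 378.9 -254.7   60. ]
12.416701734613596
1631 [ 44.9  47.8  87.7 125.7 128.9]
454 ((459.7337646484375, -171.90328979492188), (110.6480484008789, 99.68006896972656), 78.1689682006836)
[[ 399.60965 -215.83353]
 [ 497.17215 -236.27054]
 [ 519.8579  -127.97305]
 [ 422.29538 -107.53604]]
dr0 [643.6 236.9  40. ]
dr1 [612.8  87.9  40. ]
dr2 [453.5 111.3  40. ]
dr3 [486.6 269.5  40. ]
mid [549.13659057 176.39588023  40.        ] 11.67549012610621 11.816579757068613 152.1873999882078 160.98230288913086
pivot [522.8 136.2  78. ]
post [543.4 231.4 115. ]
97.36914166516746 12.190639786915066
```

```bash
cat >> h.py <<'E'
from scipy.spatial.transform import Rotation as Ro
YAW=np.radians(11.9); u=np.array([np.sin(YAW),np.cos(YAW),0]); n=np.array([np.cos(YAW),-np.sin(YAW),0])
def st():
    s=arm.read_state();p=np.array(s["position"])
    print("t",np.round(s["clock"],2),"p",p.round(1),"r,s",(p@n).round(1),(p@u).round(1),"F n,u,z",np.round([np.dot(s["contact_force"],a) for a in(n,u,[0,0,1])],1),"w",np.round(s["gripper_width"],1),"j",np.round(s["joints"],2))
    return s
def to(X,xang=None):
    s=st();R=Ro.from_quat(s["ee_rot"]).as_matrix();d=R.T@(np.array(X)-s["position"])
    sp=0 if xang is None else -((xang-np.degrees(np.arctan2(R[1,0],R[0,0]))+180)%360-180)
    print("rows:",d.round(1),"spin",round(sp,1), "xang",np.degrees(np.arctan2(R[1,0],R[0,0])).round(1),"tilt",R[:,2].round(3))
E
python3 -c "
from h import *
to([480,150,404]);to(485.5*n-165*u+np.array([0,0,404]),-101.9)"
```

```text
t 0.1 p [245.5 574.6 403.7] r,s 121.7 612.8 F n,u,z [-0.  -0.2  0.2] w 85.4 j [ 1.43  0.39  0.01 -0.   -1.19 -0.26]
rows: [382.5 298.2   0.4] spin 0 xang -23.1 tilt [-0.001 -0.002 -1.   ]
t 0.1 p [245.5 574.6 403.7] r,s 121.7 612.8 F n,u,z [-0.  -0.2  0.2] w 85.4 j [ 1.43  0.39  0.01 -0.   -1.19 -0.26]
rows: [508.5 692.    1.2] spin 78.8 xang -23.1 tilt [-0.001 -0.002 -1.   ]
```

```bash
python3 -m jog '[[[45,35,0,8],[90,70,0,16],[135,105,0,24],[180,140,0,32],[225,175,0,40]]]' 30; python3 -c "
from h import *
to([480,150,404]);to(485.5*n-165*u+np.array([0,0,404]),-101.9)"
```

```text
clock: 0.72
position: [384.0, 323.4, 403.9]
ee_rot: [0.851, -0.525, 0.0, 0.001]
contact_force: [0.7, 0.2, -0.3]
gripper_width: 29.9
t 0.72 p [384.  323.4 403.9] r,s 309.1 395.7 F n,u,z [ 0.6  0.3 -0.3] w 29.9 j [ 1.02  0.18 -0.29  0.   -1.11 -0.56]
rows: [ 1.98e+02 -8.10e+00  1.00e-01] spin 0 xang -63.4 tilt [-0.001 -0.002 -1.   ]
t 0.72 p [384.  323.4 403.9] r,s 309.1 395.7 F n,u,z [ 0.6  0.3 -0.3] w 29.9 j [ 1.02  0.18 -0.29  0.   -1.11 -0.56]
rows: [548.6 211.1   1.1] spin 38.5 xang -63.4 tilt [-0.001 -0.002 -1.   ]
```

```bash
python3 -m jog '[[[55,10,0,8],[110,20,0,16],[165,35,0,24],[220,60,0,32],[275,85,0,38]]]'; python3 -c "
from h import *
to(485.5*n-165*u+np.array([0,0,404]),-101.9)"
```

```text
clock: 1.35
position: [430.8, 37.6, 404.3]
ee_rot: [-0.632, 0.775, -0.0, -0.001]
contact_force: [1.4, 0.1, -0.2]
gripper_width: 29.8
t 1.35 p [430.8  37.6 404.3] r,s 413.8 125.6 F n,u,z [ 1.3  0.4 -0.2] w 29.8 j [ 0.47  0.05 -0.43  0.   -1.09 -0.67]
rows: [291.  -70.    0.9] spin 0.3 xang -101.6 tilt [-0.001 -0.002 -1.   ]
```

```bash
python3 -m jog '[[[60,-15,0,0],[118,-30,0,0],[176,-45,0,0],[234,-60,0,0],[291,-70,0,0.3]]]'; python3 -c "
from h import *
to(485.5*n-165*u+np.array([0,0,241]),-101.9)
im,d=arm.get_image('top');cv2.imwrite('pics/t1.png',im);im,d=arm.get_image('scene');cv2.imwrite('pics/s1.png',im)"
```

```text
clock: 1.98
position: [440.8, -263.6, 404.6]
ee_rot: [-0.63, 0.777, -0.0, -0.001]
contact_force: [1.4, 0.3, 0.3]
gripper_width: 29.5
t 1.98 p [ 440.8 -263.6  404.6] r,s 485.7 -167.0 F n,u,z [1.3 0.6 0.3] w 29.5 j [-0.22  0.2  -0.26  0.   -1.11  0.01]
rows: [ -2.4  -0.  163.6] spin 0.0 xang -101.9 tilt [-0.002 -0.002 -1.   ]
```

View pics/t1.png

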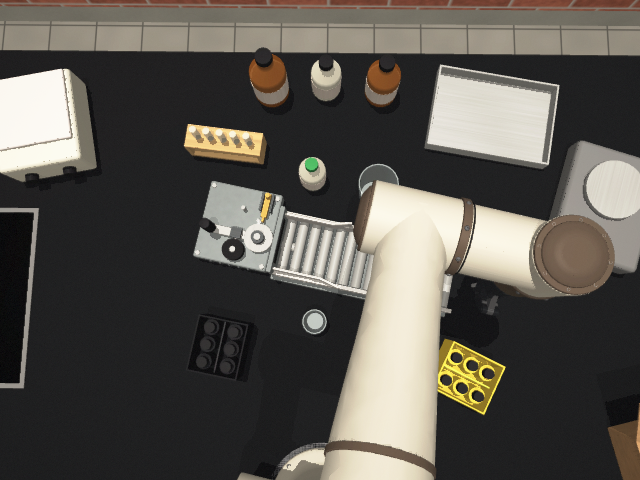

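View pics/s1.png

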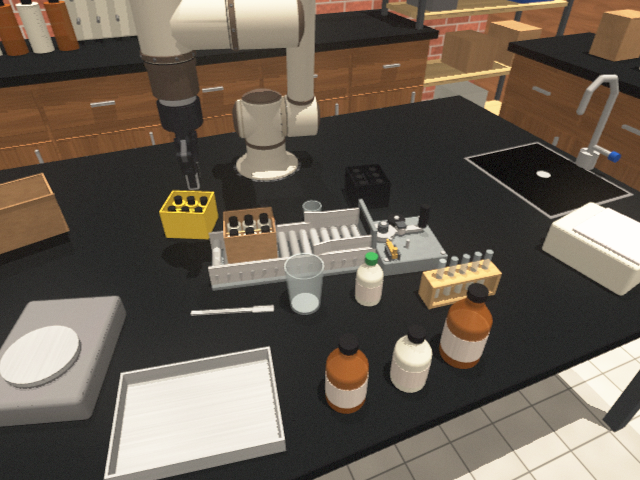

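The scene view shows the gripper at about (187,170), clear of the yellow look-alike at (190,213) and behind the carton. Going down.

```bash
python3 -m jog '[[[-2,0,40,0],[-2,0,80,0],[-2,0,115,0],[-2,0,145,0],[-2,0,163,0]]]'; python3 -c "
from h import *
to(485.5*n-135*u+np.array([0,0,241]),-101.9)
im,d=arm.get_image('scene');cv2.imwrite('pics/s2.png',cv2.resize(im[120:320,140:400],None,fx=3,fy=3))"
```

```text
clock: 2.7
position: [439.8, -263.5, 239.1]
ee_rot: [-0.628, 0.778, 0.001, -0.003]
contact_force: [-0.5, 0.3, -0.2]
gripper_width: 30.1
t 2.7 p [ 439.8 -263.5  239.1] r,s 484.7 -167.1 F n,u,z [-0.6  0.1 -0.2] w 30.1 j [-0.22  0.39 -0.48  0.   -0.71  0.01]
rows: [-32.1  -0.6  -1.9] spin -0.3 xang -102.2 tilt [-0.006 -0.001 -1.   ]
```

View pics/s2.png

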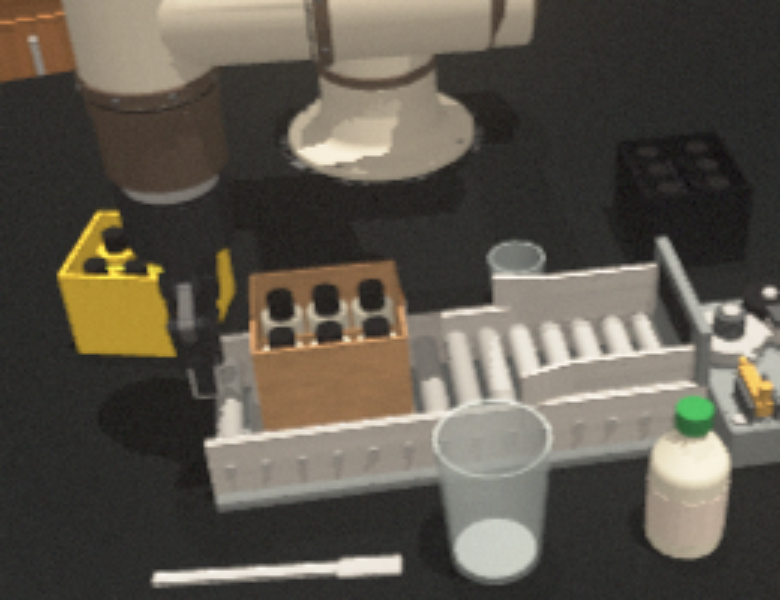

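```bash
python3 -m jog '[[[-8,0,-1,0],[-16,0,-1,0],[-24,0,-1,0],[-32,0,-1,0],[-40,0,-1,0]]]'; python3 -c "
from h import *
st()"; python3 -m jog '[[[-10,0,0,0],[-20,0,0,0],[-30,0,0,0],[-40,0,0,0],[-50,0,0,0]]]'; python3 -c "
from h import *
to(485.5*n+71*u+np.array([0,0,241]),-101.9)
im,d=arm.get_image('scene');cv2.imwrite('pics/s3.png',cv2.resize(im[120:320,140:400],None,fx=3,fy=3))"
```

```text
clock: 3.38
position: [447.9, -223.7, 238.7]
ee_rot: [-0.628, 0.779, 0.002, -0.003]
contact_force: [-0.2, -1.1, 0.3]
gripper_width: 30.1
t 3.38 p [ 447.9 -223.7  238.7] r,s 484.4 -126.5 F n,u,z [ 0.1 -1.1  0.3] w 30.1 j [-0.14  0.37 -0.5   0.   -0.7  -0.08]
clock: 4.0
position: [458.7, -174.1, 238.5]
ee_rot: [-0.628, 0.779, 0.003, -0.003]
contact_force: [-0.1, -0.6, 0.2]
gripper_width: 29.9
t 4.0 p [ 458.7 -174.1  238.5] r,s 484.7 -75.8 F n,u,z [ 0.1 -0.6  0.2] w 29.9 j [-0.03  0.36 -0.53  0.   -0.69 -0.18]
rows: [-146.8    0.2   -2.8] spin -0.4 xang -102.3 tilt [-0.009 -0.    -1.   ]
```

View pics/s3.png

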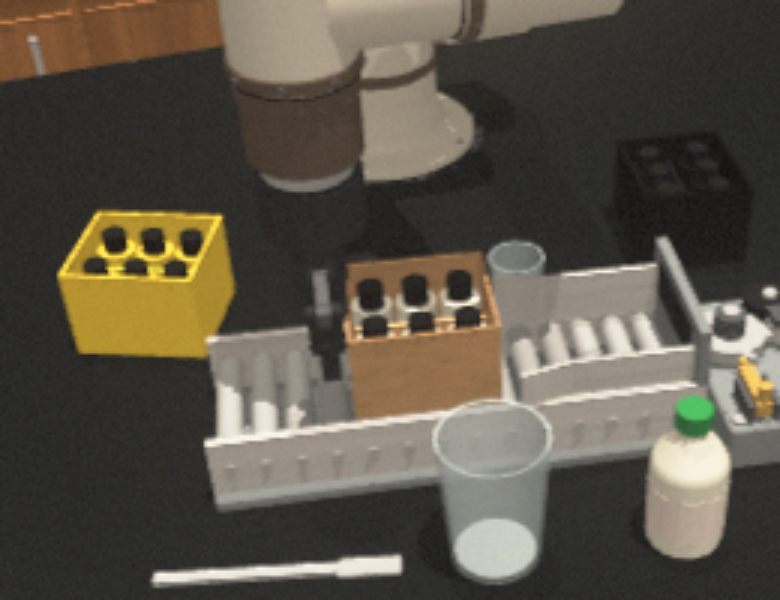

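```bash
python3 -m jog '[[[-10,0,-1,0],[-20,0,-2,0],[-30,0,-2,0],[-40,0,-2,0],[-50,0,-2,0]]]'; python3 -c "
from h import *
st()"; python3 -m jog '[[[-10,0,0,0],[-20,0,0,0],[-30,0,0,0],[-38,0,0,0],[-46,0,0,0]]]'; python3 -c "
from h import *
to(485.5*n+71*u+np.array([0,0,241]),-101.9)
im,d=arm.get_image('scene');cv2.imwrite('pics/s4.png',cv2.resize(im[120:320,140:400],None,fx=3,fy=3))"
```

```text
clock: 4.68
position: [469.7, -123.9, 240.5]
ee_rot: [-0.628, 0.778, 0.002, -0.003]
contact_force: [-0.1, -0.5, 0.5]
gripper_width: 29.6
t 4.68 p [ 469.7 -123.9  240.5] r,s 485.1 -24.4 F n,u,z [-0.  -0.5  0.5] w 29.6 j [ 0.08  0.35 -0.54 -0.   -0.69 -0.29]
clock: 5.3
position: [479.5, -78.4, 240.4]
ee_rot: [-0.628, 0.778, 0.002, -0.003]
contact_force: [-0.5, -0.2, 0.0]
gripper_width: 30.1
t 5.3 p [479.5 -78.4 240.4] r,s 485.3 22.1 F n,u,z [-0.5 -0.3  0. ] w 30.1 j [ 0.17  0.35 -0.54 -0.   -0.69 -0.38]
rows: [-48.8   0.1  -0.7] spin -0.3 xang -102.2 tilt [-0.008 -0.    -1.   ]
```

View pics/s4.png

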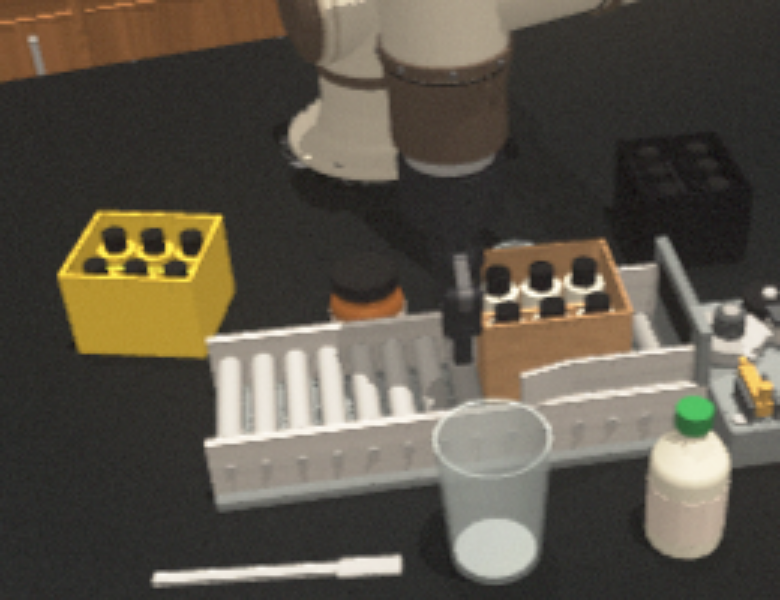

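The carton is square and entering the bay, with its rear edge at about (483,330) in the crop. The rest of the push goes slowly, watching the force.

```bash
python3 -m jog '[[[-7,0,0,0],[-14,0,0,0],[-21,0,0,0],[-28,0,0,0],[-33,0,0,0]]]'; python3 -c "
from h import *
st()"; python3 -m jog '[[[-2,0,0,0],[-4,0,0,0],[-6,0,0,0],[-8,0,0,0],[-10,0,0,0]]]'; python3 -c "
from h import *
to(485.5*n+71*u+np.array([0,0,241]),-101.9)"
```

```text
clock: 5.98
position: [487.0, -45.1, 240.4]
ee_rot: [-0.628, 0.778, 0.002, -0.003]
contact_force: [0.5, -0.8, 1.0]
gripper_width: 30.2
t 5.98 p [487.  -45.1 240.4] r,s 485.8 56.3 F n,u,z [ 0.7 -0.7  1. ] w 30.2 j [ 0.24  0.35 -0.53 -0.   -0.7  -0.45]
clock: 6.6
position: [489.1, -35.3, 240.4]
ee_rot: [-0.628, 0.778, 0.002, -0.003]
contact_force: [-0.1, -0.5, -0.2]
gripper_width: 30.0
t 6.6 p [489.1 -35.3 240.4] r,s 485.9 66.3 F n,u,z [-0.  -0.5 -0.2] w 30.0 j [ 0.26  0.35 -0.53 -0.   -0.7  -0.47]
rows: [-4.6  0.4 -0.6] spin -0.3 xang -102.2 tilt [-0.007  0.    -1.   ]
```

```bash
python3 -m jog '[[[-2,0,0,0],[-4,0,0,0],[-5,0,0,0],[-6,0,0,0],[-6,0,0,0]]]'; python3 -c "
from h import *
st()
im,d=arm.get_image('scene');cv2.imwrite('pics/s5.png',cv2.resize(im[180:280,260:460],None,fx=4,fy=4))"
```

```text
clock: 7.22
position: [489.9, -31.6, 240.5]
ee_rot: [-0.628, 0.778, 0.002, -0.005]
contact_force: [1.3, -16.0, 1.1]
gripper_width: 29.8
t 7.22 p [489.9 -31.6 240.5] r,s 485.9 70.1 F n,u,z [  4.6 -15.4   1.1] w 29.8 j [ 0.27  0.36 -0.53  0.   -0.7  -0.48]
```

View pics/s5.png

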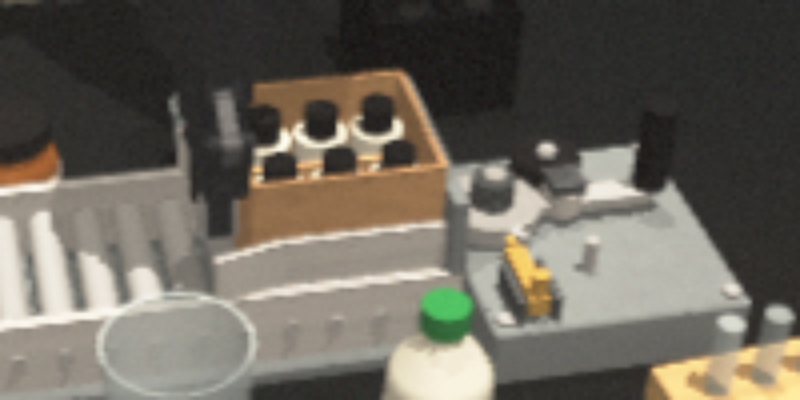

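It is firmly against the stop: 15 N at the predicted spot, and the image shows the carton touching the end plate. I'll ease off, back away, rise and check it stays.

```bash
python3 -m jog '[[[0,0,0,0],[1,0,0,0],[2,0,0,0],[3,0,0,0],[4,0,0,0]]]'; python3 -c "
from h import *
st()"; python3 -m jog '[[[5,0,0,0],[12,0,0,0],[22,0,0,0],[32,0,-10,0],[40,0,-30,0]]]' ; python3 -m jog '[[[0,0,-30,0],[0,0,-60,0],[0,0,-90,0],[0,0,-110,0],[0,0,-120,0]]]' 0; python3 -c "
from h import *
st()
im,d=arm.get_image('scene');cv2.imwrite('pics/s6.png',cv2.resize(im[180:280,260:460],None,fx=4,fy=4))
im,d=arm.get_image('top');cv2.imwrite('pics/t6.png',im)"
```

```text
clock: 7.9
position: [489.1, -35.4, 240.6]
ee_rot: [-0.628, 0.778, 0.002, -0.005]
contact_force: [-0.9, 0.3, 0.4]
gripper_width: 30.1
t 7.9 p [489.1 -35.4 240.6] r,s 485.9 66.2 F n,u,z [-0.9  0.1  0.4] w 30.1 j [ 0.26  0.36 -0.53  0.   -0.7  -0.47]
clock: 8.52
position: [480.5, -75.3, 271.0]
ee_rot: [-0.628, 0.778, 0.002, -0.006]
contact_force: [0.7, -0.7, -0.4]
gripper_width: 29.9
clock: 9.15
position: [481.7, -75.4, 392.8]
ee_rot: [-0.628, 0.778, 0.001, -0.005]
contact_force: [0.3, 0.5, 0.2]
gripper_width: -0.2
t 9.15 p [481.7 -75.4 392.8] r,s 486.9 25.6 F n,u,z [0.2 0.6 0.2] w -0.2 j [ 0.18  0.16 -0.34  0.   -1.08 -0.39]
```

View pics/s6.png

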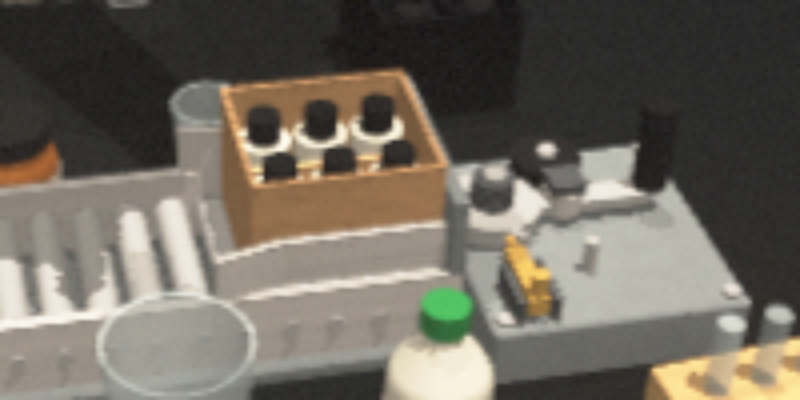

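View pics/t6.png

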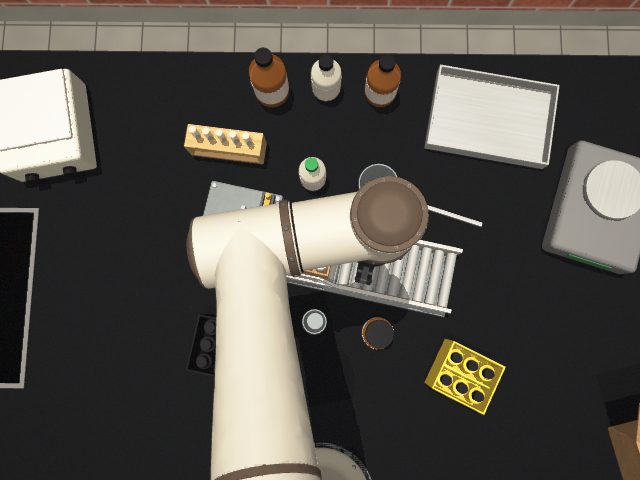

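The carton stayed home, its far rim at (447,165) touching the stop plate, and the post at (655,145) is at rest. Next I go to the robot's side of the post, with the tool spun 90° to push with the sides of the closed fingers.

```bash
python3 -c "
from h import *
to(435*n+338*u+np.array([0,0,390]),-11.9)"
```

```text
t 9.25 p [481.8 -75.2 392.2] r,s 487.0 25.8 F n,u,z [ 0.2 -0.4 -0.2] w -0.0 j [ 0.18  0.16 -0.34  0.   -1.08 -0.39]
rows: [-312.    53.5    0.9] spin -90.3 xang -102.2 tilt [-0.009 -0.004 -1.   ]
```

```bash
python3 -m jog '[[[-40,8,0,-10],[-80,16,0,-20],[-120,24,0,-30],[-160,32,0,-40],[-200,40,0,-50]]]' 0; python3 -c "
from h import *
to(435*n+338*u+np.array([0,0,390]),-11.9)"
```

```text
clock: 9.88
position: [484.5, 129.8, 390.3]
ee_rot: [0.899, -0.437, -0.004, 0.005]
contact_force: [0.7, -0.3, 0.6]
gripper_width: -0.2
t 9.88 p [484.5 129.8 390.3] r,s 447.4 227.0 F n,u,z [ 0.8 -0.1  0.6] w -0.2 j [ 0.59  0.19 -0.31 -0.   -1.09  0.08]
rows: [-80.8 -77.2  -0.4] spin -40.0 xang -51.9 tilt [-0.011 -0.005 -1.   ]
```

```bash
python3 -m jog '[[[-20,-19,0,-10],[-40,-38,0,-20],[-60,-57,0,-30],[-81,-77,0,-40],[-81,-77,0,-40]]]' 0; python3 -c "
from h import *
to(435*n+338*u+np.array([0,0,253]),-11.9)"
```

```text
clock: 10.5
position: [495.1, 242.4, 388.0]
ee_rot: [0.995, -0.103, -0.006, 0.004]
contact_force: [-0.1, 1.1, -0.3]
gripper_width: 0.3
t 10.5 p [495.1 242.4 388. ] r,s 434.5 339.2 F n,u,z [-0.3  1.1 -0.3] w 0.3 j [ 0.75  0.28 -0.19 -0.   -1.11  0.62]
rows: [  2.1   0.  135. ] spin 0.1 xang -11.8 tilt [-0.013 -0.006 -1.   ]
```

```bash
python3 -m jog '[[[0,0,35,0],[0,0,70,0],[1,0,100,0],[2,0,122,0],[2,0,134,0]]]' 0; python3 -c "
from h import *
to(455*n+338*u+np.array([0,0,253]),-11.9)
for nm in ('scene','top'):
  im,d=arm.get_image(nm);c=im[150:280,330:480] if nm=='scene' else im[160:300,160:320];cv2.imwrite(f'pics/{nm}7.png',cv2.resize(c,None,fx=4,fy=4))"
```

```text
clock: 11.12
position: [494.9, 240.0, 252.3]
ee_rot: [0.995, -0.104, -0.007, 0.005]
contact_force: [-1.0, -0.2, -0.1]
gripper_width: -0.2
t 11.12 p [494.9 240.  252.3] r,s 434.8 336.9 F n,u,z [-0.9 -0.4 -0.1] w -0.2 j [ 0.75  0.42 -0.36 -0.01 -0.8   0.62]
rows: [20.2 -1.1 -1. ] spin -0.0 xang -11.9 tilt [-0.016 -0.009 -1.   ]
```

View pics/scene7.png

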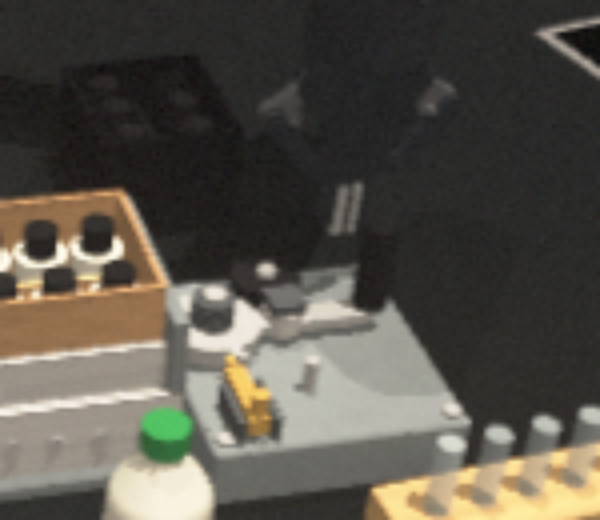

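```bash
python3 -m jog '[[[5,0,0,0],[10,0,-1,0],[15,0,-1,0],[20,0,-1,0],[24,0,-1,0]]]' 0; python3 -c "
from h import *
st()";python3 -m jog '[[[2,0,0,0],[4,0,0,0],[6,0,0,0],[8,0,0,0],[10,0,0,0]]]' 0; python3 -c "
from h import *
st()
im,d=arm.get_image('scene');cv2.imwrite('pics/s8.png',cv2.resize(im[150:280,330:480],None,fx=4,fy=4))"
```

```text
clock: 11.85
position: [518.8, 235.3, 253.4]
ee_rot: [0.995, -0.103, -0.007, 0.005]
contact_force: [0.3, -0.5, -0.4]
gripper_width: 0.1
t 11.85 p [518.8 235.3 253.4] r,s 459.1 337.2 F n,u,z [ 0.4 -0.4 -0.4] w 0.1 j [ 0.71  0.45 -0.31 -0.01 -0.83  0.66]
clock: 12.48
position: [528.3, 233.6, 253.2]
ee_rot: [0.995, -0.103, -0.008, 0.005]
contact_force: [-4.8, 2.8, 1.7]
gripper_width: 0.0
t 12.48 p [528.3 233.6 253.2] r,s 468.8 337.5 F n,u,z [-5.3  1.8  1.7] w 0.0 j [ 0.7   0.46 -0.29 -0.01 -0.83  0.67]
```

View pics/s8.png

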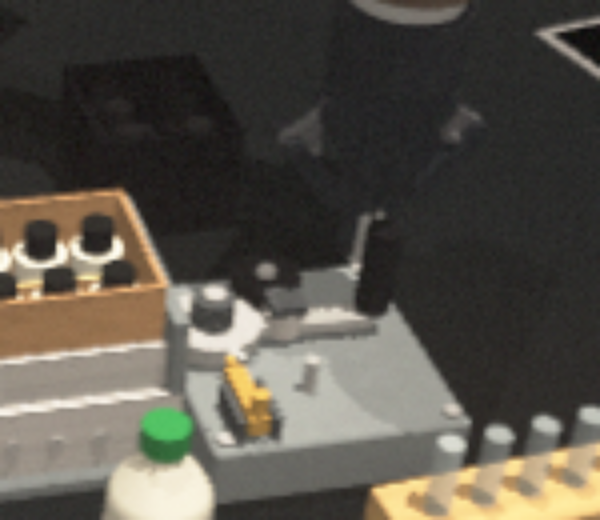

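```bash
python3 -m jog '[[[4,0,0,0],[8,1,0,0],[12,1,0,0],[16,2,0,0],[20,3,0,0]]]' 0; python3 -c "
from h import *
st()";python3 -m jog '[[[3,1,0,0],[6,2,0,0],[9,3,0,0],[12,3,0,0],[15,4,0,0]]]' 0; python3 -c "
from h import *
st()
im,d=arm.get_image('scene');cv2.imwrite('pics/s9.png',cv2.resize(im[150:280,330:480],None,fx=4,fy=4))"
```

```text
clock: 13.15
position: [546.8, 227.3, 252.9]
ee_rot: [0.995, -0.103, -0.008, 0.004]
contact_force: [-6.8, 4.6, 1.7]
gripper_width: 0.4
t 13.15 p [546.8 227.3 252.9] r,s 488.2 335.2 F n,u,z [-7.6  3.1  1.7] w 0.4 j [ 0.67  0.48 -0.26 -0.01 -0.85  0.7 ]
clock: 13.78
position: [560.0, 220.7, 252.7]
ee_rot: [0.995, -0.103, -0.009, 0.005]
contact_force: [-6.7, 4.0, 3.6]
gripper_width: 0.1
t 13.78 p [560.  220.7 252.7] r,s 502.4 331.5 F n,u,z [-7.4  2.5  3.6] w 0.1 j [ 0.64  0.49 -0.23 -0.01 -0.86  0.73]
```

View pics/s9.png

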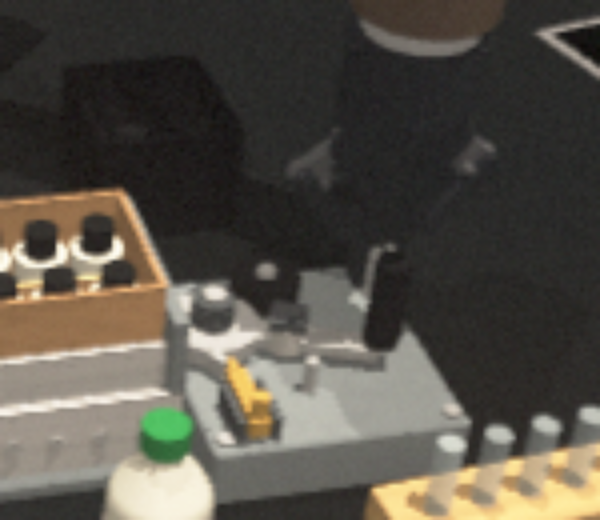

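```bash
python3 -m jog '[[[3,1,0,0],[6,2,0,0],[9,3,0,0],[12,4,0,0],[12,4,0,0]]]' 0
python3 - <<'E'
from h import *
st()
for nm in ('scene','top'):
  im,d=arm.get_image(nm);np.savez(f'pics/{nm}10.npz',im=im,d=d);c=im[150:280,330:480] if nm=='scene' else im[160:300,160:320];cv2.imwrite(f'pics/{nm}10.png',cv2.resize(c,None,fx=5,fy=4.4 if 0 else 4))
# expected scene crop px of post top/base for various theta
pv=483.5*n+241*u
for th in(0,.3,.4,.5,.6,.67):
  q=pv+100*(np.cos(th)*u+np.sin(th)*n)
  print(th,[((proj('scene',q+[0,0,z])-[330,150])*[5,4]).round(0) for z in(115,55)])
E
```

```text
clock: 14.45
position: [570.3, 214.6, 252.6]
ee_rot: [0.995, -0.103, -0.01, 0.005]
contact_force: [-7.8, 5.1, 3.9]
gripper_width: -0.0
t 14.45 p [570.3 214.6 252.6] r,s 513.8 327.6 F n,u,z [-8.7  3.4  3.9] w -0.0 j [ 0.62  0.51 -0.21 -0.01 -0.88  0.75]
0 [array([480., 218.]), array([462., 300.])]
0.3 [array([495., 247.]), array([475., 330.])]
0.4 [array([495., 257.]), array([476., 340.])]
0.5 [array([494., 267.]), array([474., 350.])]
0.6 [array([490., 276.]), array([470., 360.])]
0.67 [array([486., 283.]), array([466., 366.])]
```

View pics/scene10.png

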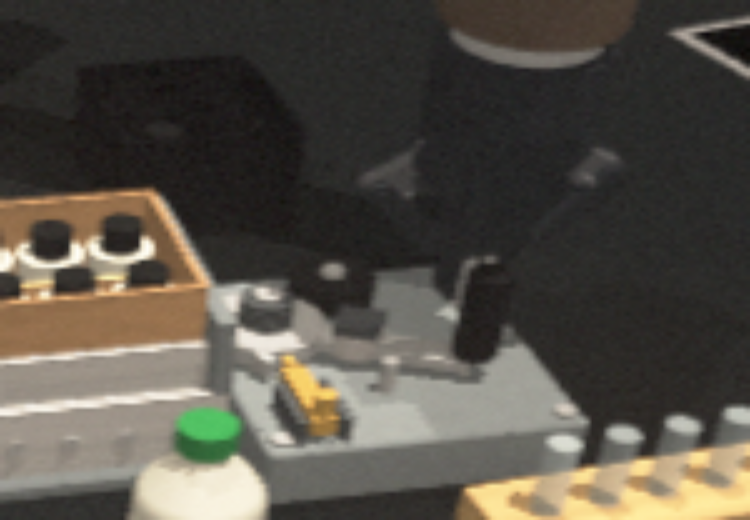

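View pics/top10.png

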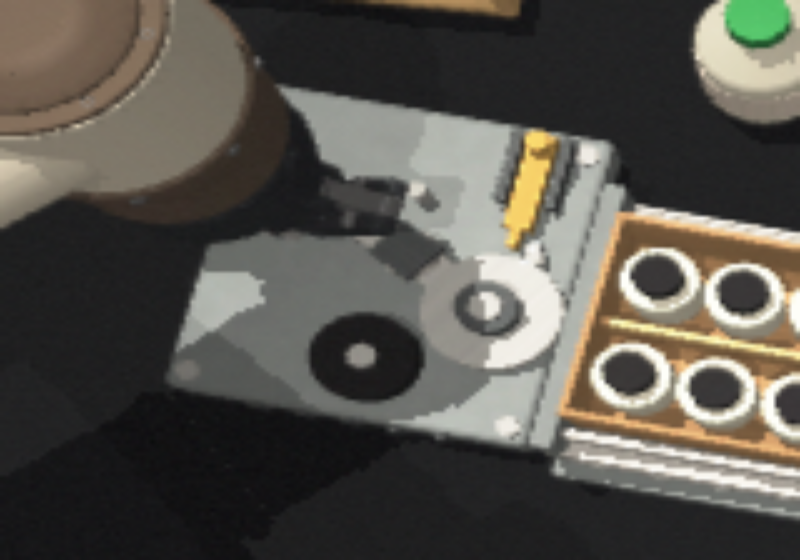

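```bash
python3 -m jog '[[[0,0,0,0],[0,0,0,0],[0,0,0,0],[0,0,0,0],[0,0,0,0]]]' 0
python3 - <<'E'
from h import *
st()
z=np.load('pics/top10.npz');im,d=z['im'],z['d']
hsv=cv2.cvtColor(im,cv2.COLOR_BGR2HSV)
m=((hsv[...,0]>8)&(hsv[...,0]<20)&(hsv[...,1]>90));m[:,:275]=0;m[:200]=0;m[300:]=0;m[:,370:]=0
v,uu=np.nonzero(m);p=P["top"]
X=((np.linalg.inv(p["mtx"])@np.c_[uu,v,np.ones(len(v))].T)*d[v,uu]-p["t"][:,None]).T@p["R"]
r=X[(X[:,2]>115)&(X[:,2]<135)];b=cv2.minAreaRect(r[:,:2].astype(np.float32));print(len(r),b)
c=np.r_[b[0],0];print("r,s",c@n,c@u)
E
```

```text
clock: 15.18
position: [569.3, 215.4, 252.6]
ee_rot: [0.995, -0.103, -0.011, 0.004]
contact_force: [-7.7, 4.8, 3.1]
gripper_width: -0.2
t 15.18 p [569.3 215.4 252.6] r,s 512.6 328.1 F n,u,z [-8.5  3.1  3.1] w -0.2 j [ 0.63  0.5  -0.21 -0.01 -0.88  0.75]
382 ((503.1299743652344, 36.33696365356445), (110.45466613769531, 100.43207550048828), 77.78986358642578)
r,s 484.8243666004391 139.30355193893988
```

```bash
python3 -c "
from h import *
st();print(arm.job_done());st()"
```

```text
t 15.18 p [569.3 215.4 252.6] r,s 512.6 328.1 F n,u,z [-8.5  3.1  3.1] w -0.2 j [ 0.63  0.5  -0.21 -0.01 -0.88  0.75]
the job is handed in; nothing more can be done
None
the job is handed in; nothing more can be done
```

I pushed the brown carton along the rollers into the bay. Then I pushed the tensioner post back past its click and handed the job in at 15.2 s with the arm still holding it.

- **Carton:** It met the stop with about 15 N at the predicted spot and stayed there when I backed off. In the last overhead picture it was within a few mm of the predicted home position and square to the track to about 0.01 rad.
- **Tensioner:** The angle isn't reported directly, so I estimated it. The finger position, post image and push force (about 9 N) all put it near 0.5 rad. A rougher reading of the idler in the overhead picture gave about 0.45 rad. Both are inside the 0.38 to 0.67 range.
- **Pawl:** In the pictures the tooth has passed it and it is back down where it started.
- **Bystanders and look-alikes:** I kept clear of all of them. None looked shifted in the pictures, but I didn't measure them.
- **Hold:** The tool crept back about 1 mm in the last 0.7 s before hand-in and the force stayed steady. No check failed.

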